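# Seat and toggle-clamp a glass plaque for engraving

## Robot

A 6-joint arm with a two-finger parallel gripper is mounted at the origin on the work surface. World frame = base frame: x ahead of the robot, y to its left, z up, the work surface at z = 0. Lengths are in m, angles in rad, forces in N, time in s.
With the tool pointing down it reaches from about 0.375 to 0.9 m from the base axis. Payload 3.1 kg.
Tool frame: the origin (TCP) lies on the centre line of the jaws, within the pads' length; the fingertips stand 11 mm ahead of it and the grasp point (between the pads) lies 8 mm behind it; x points along the fingers, y is the direction in which the jaws open and shut, and the axes are right-handed (so a half turn about x gives the same grasp; the last joint's range is limited). The gripper opens to 87 mm and grips with 3 to 60 N. Pads are 19 mm wide; open, the fingers measure 117 mm over their backs; the gripper's body (75 mm by 190 mm) begins 51 mm behind the grasp point.
Start: joints at [-1.508, 0.527, 1.433, -0, 1.181, -0.178], TCP at [0.15, -0.607, 0.234] pointing down, gripper open.
Joint ranges: [-3.08, 3.08], [-0.75, 2.2], [0.22, 2.44], [-1.43, 4.57], [0, 2.65], [-2.85, 2.85]. Speed limits (rad/s): [2.79, 2.79, 3.14, 3.14, 3.14, 3.14].

## Interface

Orientations are given as a unit quaternion [x, y, z, w].
In Python, from rig import robot, camera, camera_info gives the robot as it stands.
- The arm moves only by the shell command python3 -m inch 'ROWS' [FORCE]. ROWS is JSON, a list that holds one entry, the list of rows, each a list of 5 numbers: the shift along the tool's x, y, z in cm, then the turn about the tool's x in rad, then the opening, from 0 (shut) to 1 (fully open). A call has 1 to 8 rows; each row shifts and turns the pose as measured when the row begins, along the tool's axes as they then stand; what a row does not reach is not made up. A row lasts 1/12 s, in which the tool goes at most 41.7 mm and 7.16 degrees, less where a joint would pass 70% of its speed; a pose out of reach is approached as far as the arm can. A call with a gripper value outside its range is refused whole. The fingers move at their own pace and stop on an object; FORCE is the grip in N (left out, the last holds). Time passes only in rows, so rows that do not move let the fingers close. It gives the time, the measured TCP pose, the force and the opening at its end, in the units of the state.
- robot.get_obs(): the state, without advancing time (a new reading comes with each control period).
- camera(name): name is "scene" or "top" or "wrist"; returns the picture (480x640x3 uint8, red, green, blue); there is no depth.
- camera_info(name): a dict with "camera_matrix" (3x3 intrinsics, pixels), "rvec" (rotation vector, rad) and "tvec" (3), from world to camera coordinates, as OpenCV has them. Camera axes: x right, y down, z forward; pixel columns grow to the right and rows downward; lengths in m; the calibration is good to about 2 mm. A picture is of the moment at which its call begins: read the wrist's pose just before it. camera_info takes no time and is no camera call; for the wrist camera it gives the pose at the moment of the call.
- robot.hand_in(): hands the job in, once; it reports no verdict.
The state is a dict: "time": time; "q": joint angles; "joint_velocities": joint speeds; "joint_torque": joint torques, N m; "position": TCP position; "tool_rot": TCP orientation; "ft_force": force on the tool from outside, world axes, zero at the start; "moment": the same for the moment, N m; "grip_width": finger opening in m.
Only numpy, scipy, OpenCV 4.12 (cv2) and the standard library are available. Lean on these libraries where they do the work, as an engineer would, in place of code of your own. Each camera call takes 0.05 s, during which the arm holds its last target. There are 200 camera calls.

## Task

Get the glass plaque ready for engraving: with a fingertip, gently push it along between the two guide rails of the plywood holding board until it sits fully home against the steel end stop, then push the toggle clamp's red handle over and down until it snaps past its dead point into lock, with the clamp's rubber foot pressing on the plaque. Only push: do not lift the plaque or pick anything up, leave the vase, the jar and the bur block where they stand, and take the hand away when the clamp is locked.

Things in the scene. Friction and masses are not known exactly. Their poses are not given: they have to be found in the camera images.
- fixture: Plywood holding board, fixed on the bench, 150 x 300 x 18 mm. Origin: centre of its underside; z up, y along the 300 mm length to the toggle clamp (robot's left, turned up to 0.4 rad either way), x across, away from the robot. Two aluminium guide rails on top (10 mm high, 8 mm wide, inner faces at x = -41.5 and 41.5 mm, y = -145 to 15 mm). All mechanisms lie on x = 0.
- stop_face (a point): Foot of the face of the steel end stop that the plaque must meet: x = 0, y = 35, z = 18 mm of the fixture (on the board's top). The stop is 12 mm high, 100 mm long across the board, 10 mm thick (to y = 45 mm). Axes as the fixture's.
- plaque: Loose glass plaque, pale blue, white top face with fine black lines: 80 mm (x, between the rails, 1.5 mm play each side) x 100 mm (y, along them) x 19 mm high, 0.3 to 0.5 kg. Origin: centre of its underside. It lies on the board, its +y edge 26 to 52 mm short of the stop; fully home its origin is at y = -15 mm of the fixture. Slides with 2 to 4 N.
- bar_pivot (a point): Pivot of the clamp's steel bar: y = 70, z = 52 mm of the fixture, in the clamp's steel base (30 mm wide, y = 61 to 125 mm, up to 80 mm above the bench with the linkage). The bar, 19 mm wide and 76 mm long, stands up steeply while the clamp is open (top up to 130 mm above the bench) and swings down to -y onto the plaque as the handle is pushed over.
- spindle: The clamp's threaded spindle with its black rubber foot (18 mm across), 63 mm out on the clamp's bar. Origin: centre of the foot's underside; z along the spindle, to the bar. Locked, the foot stands at y = 7 mm of the fixture and presses on a plaque that is home with 20 to 25 N (the rubber gives 2 mm).
- handle (a joint): Clamp handle angle, rad: 0 = fully open (70 degrees above level, leaning to the fixture's +y), grows as it is pushed to +y and down. Foot meets the plaque at about 0.77, dead point 1.01, locked on its stop 1.12 (6 degrees above level). Starts nearly fully open (0 to 0.08), stays where left. At 100 mm from the pivot 1 to 2 N moves it, 4 to 8 N near 0.9, then past the dead point it snaps to the stop.
- handle_end (a point): Middle of the end of the clamp handle's red grip, 122 mm from handle_pivot. The grip is a straight bar 17 mm wide (across the board) and 15 mm thick, from 44 to 122 mm from the pivot on the line from handle_pivot to handle_end; a steel shank joins it to the pivot.
- handle_pivot (a point): Centre of the handle's pivot pin in the clamp, at x = 0, y = 116, z = 42 mm of the fixture. The handle turns about the fixture's x direction.
- vase: Bystander, leave alone: small white bulbous vase with black strokes, loose, 92 mm high, 82 mm across. Origin: centre of its foot. Stands beyond the board.
- paste_jar: Bystander, leave alone: white jar with a yellow cap, loose, 54 mm across, 55 mm high. Origin: centre of its underside. Stands beyond the board.
- bur_block: Bystander, leave alone: wooden block with ten engraving burs, loose, 40 x 70 mm, 24 mm high (47 mm with the burs). Origin: centre of its underside. Stands on the robot's side of the board.
There are look-alikes about, which are no part of the job. What is meant by the plaque is not green or orange, and is the smaller of those in its own colour.

How it is judged:
By the outcome, as a careful person would: the job done as asked, in the order asked, and still so for the second after the job is handed in, with the robot touching nothing.
It also fails if it takes over 48 s, if anything falls off the work surface, if the arm or the gripper's body presses on something with over 40 N, if the wrist force passes 120 N, or if a joint passes its speed limit or range.

## Working session

There is one attempt and no reset: what is moved stays moved. The work goes in short steps, Python scripts to look and compute and a shell command to move; the robot and the scene stay as the last step left them, time stands still between calls to the robot, and variables do not carry over. Pictures are saved under pics/ and viewed, about 8 in all and at most 12, crops included, and the job is handed in when it is done.

```bash
ls; mkdir -p pics; python3 - <<'E'
from rig import robot,camera,camera_info
import cv2
for n in("scene","top"):
    cv2.imwrite(f"pics/{n}0.png",camera(n)[:,:,::-1]); i=camera_info(n); print(n,i)
o=robot.get_obs(); print(o)
E
```

```text
pics
scene {'camera_matrix': array([[552.25936832,   0.        , 324.24882608],
       [  0.        , 552.25936832, 242.88149684],
       [  0.        ,   0.        ,   1.        ]]), 'rvec': array([ 1.62616459,  2.04870924, -0.73262488]), 'tvec': array([ 0.2186675 , -0.38339073,  1.52336011])}
top {'camera_matrix': array([[456.31102446,   0.        , 321.1713537 ],
       [  0.        , 456.31102446, 237.81941608],
       [  0.        ,   0.        ,   1.        ]]), 'rvec': array([ 2.17815665, -2.19809397,  0.05873318]), 'tvec': array([-0.07196028,  0.60292049,  1.09607583])}
{'time': 0.1, 'q': array([-1.50752640e+00,  5.28397695e-01,  1.43376904e+00,  1.67438038e-06,
        1.18137284e+00, -1.78499573e-01]), 'joint_velocities': array([-0.00092841, -0.00228849, -0.00166522, -0.00130294, -0.00040831,
        0.00073116]), 'joint_torque': array([-3.33832159e-04, -4.40985990e+01, -1.77150911e+01,  6.35318086e-02,
        5.34290413e-02, -4.44920465e-05]), 'position': array([ 0.14962708, -0.60617771,  0.23265603]), 'tool_rot': array([ 0.70198643,  0.0859573 , -0.70190606,  0.08458296]), 'ft_force': array([-0.06480436,  0.34998714,  0.06991724]), 'moment': array([ 0.00204092, -0.02197586, -0.0046055 ]), 'grip_width': 0.08684265878272615}
```

View pics/top0.png

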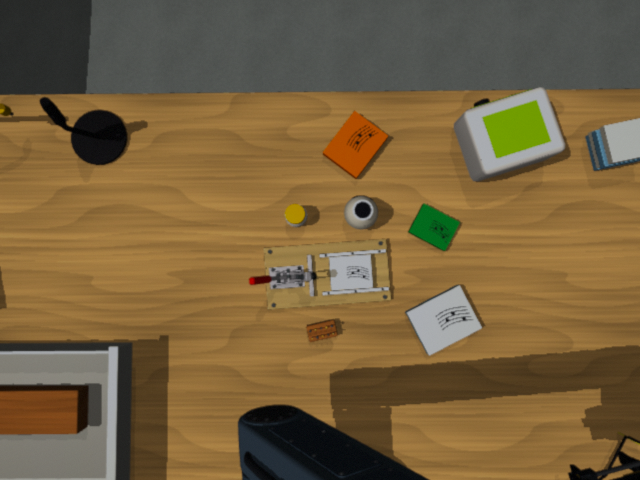

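View pics/scene0.png

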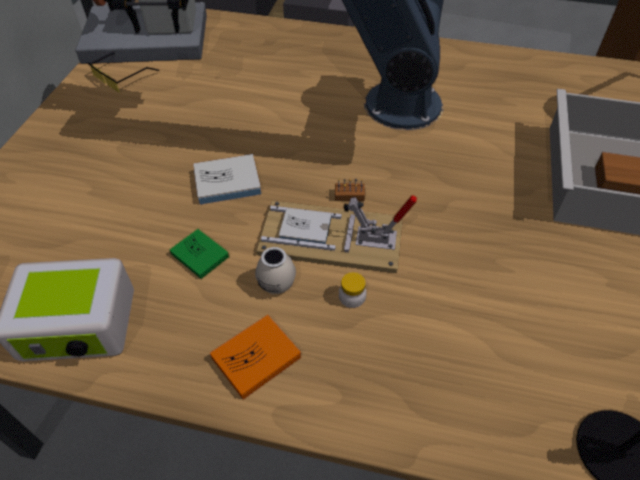

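The top view has the board at about (328,274), clamp to the left (+y), red handle end at (250,281), and the plaque at (351,272). The vase (361,212) and jar (295,215) are beyond the board, and the bur block (323,330) is on the near side. Next I'll look at an enlarged crop.

```bash
cat > h.py <<'E'
import numpy as np, cv2
from rig import robot,camera,camera_info
def cam(n,i=None):
    i=i or camera_info(n); R=cv2.Rodrigues(np.array(i["rvec"]))[0]; return np.array(i["camera_matrix"]),R,np.array(i["tvec"]).ravel()
def ray(c,uv):
    K,R,t=c; d=R.T@np.linalg.solve(K,[uv[0],uv[1],1.]); return -R.T@t,d
def onz(c,uv,z):
    o,d=ray(c,uv); return o+d*(z-o[2])/d[2]
def tri(c1,u1,c2,u2):
    A=[];b=[]
    for c,u in((c1,u1),(c2,u2)):
        o,d=ray(c,u); d/=np.linalg.norm(d); P=np.eye(3)-np.outer(d,d); A.append(P); b.append(P@o)
    return np.linalg.solve(sum(A),sum(b))
def proj(c,p):
    K,R,t=c; q=K@(R@np.asarray(p)+t); return q[:2]/q[2]
E
python3 - <<'E'
from h import *
im=cv2.imread("pics/top0.png")[230:330,240:400]
cv2.imwrite("pics/c1.png",cv2.resize(im,None,fx=5,fy=5,interpolation=cv2.INTER_CUBIC))
t=cam("top");s=cam("scene")
for n,y0 in(("top",0),("scene",0)):
    I=cv2.imread(f"pics/{n}0.png").astype(int); b,g,r=I[...,0],I[...,1],I[...,2]
    m=((r>110)&(g<50)&(b<50)).astype(np.uint8)
    k,l,st,ce=cv2.connectedComponentsWithStats(m)
    for j in range(1,k):
        if st[j,4]>15:
            c=cv2.minAreaRect(np.argwhere(l==j)[:,::-1].astype(np.float32)); print(n,st[j],c,cv2.boxPoints(c).tolist())
print([ (-c[1].T@c[2]).round(3) for c in (t,s)])
E
```

```text
top [249 277   6   8  35] ((251.5, 280.5), (7.0, 5.0), 90.0) [[249.0, 277.0], [254.0, 277.0], [254.0, 284.0], [249.0, 284.0]]
scene [411 196   5   6  24] ((413.0, 198.5), (5.0, 4.0), 90.0) [[411.0, 196.0], [415.0, 196.0], [415.0, 201.0], [411.0, 201.0]]
[array([ 0.536, -0.084,  1.13 ]), array([1.282, 0.07 , 0.932])]
```

View pics/c1.png

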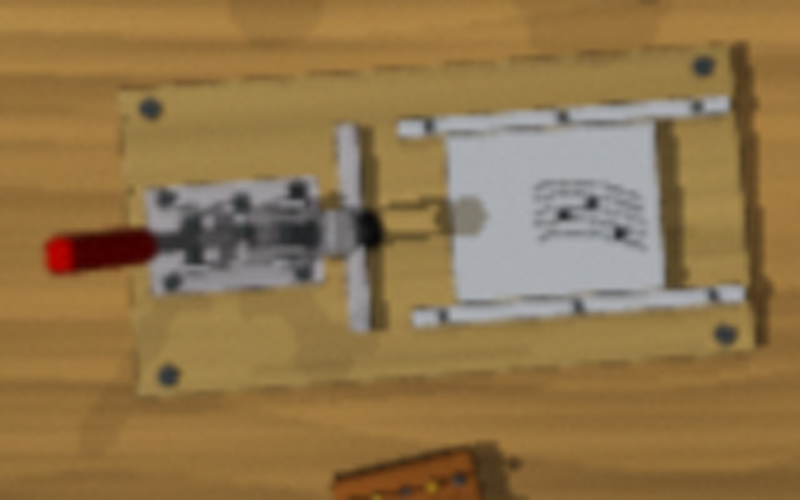

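```bash
python3 - <<'E'
from h import *
t=cam("top");s=cam("scene")
f=lambda p:[240+(p[0]+.5)/5-.5,230+(p[1]+.5)/5-.5]
B=np.array([onz(t,f(p),.018) for p in((120,90),(737,44),(757,347),(138,395))])
S=np.array([onz(t,f(p),.019) for p in((150,108),(703,66),(726,335),(168,376))])
P=np.array([onz(t,f(p),.037) for p in((447,137),(655,123),(664,287),(456,302))])
St=np.array([onz(t,f(p),.030) for p in((336,125),(355,125),(371,330),(352,330))])
for n,X in(("B",B),("S",S),("P",P),("St",St)):
    c=X.mean(0); d=(X[0]+X[3]-X[1]-X[2])/2; a=np.arctan2(-d[0],d[1]); e=(X[0]+X[1]-X[2]-X[3])/2
    print(n,c.round(4),"len",np.linalg.norm(d).round(4),np.linalg.norm(e).round(4),"yaw",a.round(4),np.arctan2(e[1],e[0]).round(4))
h=tri(t,(251.5,280.5),s,(413,198.5)); print("red top",h,proj(t,h),proj(s,h))
E
```

```text
B [ 0.5158 -0.0913  0.018 ] len 0.3011 0.1475 yaw 0.0669 0.0529
S [ 0.5147 -0.0907  0.019 ] len 0.2703 0.1303 yaw 0.0656 0.0667
P [ 0.5187 -0.1473  0.037 ] len 0.0995 0.0784 yaw 0.0606 0.042
St [ 0.5122 -0.0506  0.03  ] len 0.0091 0.0985 yaw -0.0088 0.0706
red top [0.50423635 0.07143903 0.1500092 ] [251.64364309 280.47491179] [413.15855783 198.49007107]
```

Fixture is at about (0.515, -0.091) with yaw 0.065. The plaque sits at y_f ≈ -56 mm, so it has about 41 mm to go. The plan is to bring the closed fingers over the board behind the plaque, with the jaws along the board.

```bash
python3 -m inch '[[[0,0,0,0.09,0],[0,0,0,0.09,0],[0,-2.6,-3,0,0],[0,-2.6,-3,0,0],[0,-2.6,-3,0,0],[0,-2.6,-3,0,0],[0,-2.6,-3,0,0],[0,-2.6,-3,0,0]]]'; python3 -m inch '[[[0,-2.6,-3,0,0],[0,-2.6,-3,0,0],[0,-2.6,-3,0,0],[0,-2.6,-3,0,0],[0,-2.6,-3,0,0],[0,-2.6,-3,0,0],[0,0,0,0,0]]]'
cat >> h.py <<'E'
def state(fx=(0.515,-0.091),yaw=0.065):
    from scipy.spatial.transform import Rotation as Rn
    o=robot.get_obs(); p=o["position"]; y=np.array([-np.sin(yaw),np.cos(yaw)]);x=np.array([np.cos(yaw),np.sin(yaw)])
    d=p[:2]-fx; R=Rn.from_quat(o["tool_rot"]).as_matrix()
    F=o["ft_force"]
    print("t %.2f fix x %.1f y %.1f tipz %.1f"%(o["time"],d@x*1e3,d@y*1e3,p[2]*1e3-11),"F fx %.1f fy %.1f z %.1f"%(F[:2]@x,F[:2]@y,F[2]),"tooly",R[:,1].round(3),"toolx",R[:,0].round(3),"w",o["grip_width"].round(3)); return o
E
python3 -c "from h import *; state()"
```

```text
time: 0.77
position: [0.32, -0.4417, 0.228]
tool_rot: [-0.706, -0.014, 0.708, -0.012]
ft_force: [0.2, -0.9, 0.5]
grip_width: 0.0415
time: 1.35
position: [0.5041, -0.263, 0.2258]
tool_rot: [-0.706, -0.018, 0.708, -0.011]
ft_force: [-0.4, -0.1, 0.5]
grip_width: 0.0017Traceback (most recent call last):
  File "<string>", line 1, in <module>
    from h import *; state()
                     ~~~~~^^
  File "h.py", line 21, in state
    print("t %.2f fix x %.1f y %.1f tipz %.1f"%(o["time"],d@x*1e3,d@y*1e3,p[2]*1e3-11),"F fx %.1f fy %.1f z %.1f"%(F[:2]@x,F[:2]@y,F[2]),"tooly",R[:,1].round(3),"toolx",R[:,0].round(3),"w",o["grip_width"].round(3)); return o
                                                                                                                                                                                             ^^^^^^^^^^^^^^^^^^^^^
AttributeError: 'float' object has no attribute 'round'
```

```bash
sed -i 's/o\["grip_width"\].round(3)/round(o["grip_width"],4)/' h.py; python3 -m inch '[[[3,-1,-1.2,-0.028,0],[3.5,-1,-1,0,0],[3.5,0,0,0,0],[1,0,0,0,0],[0,0,0,0,0]]]' >/dev/null; python3 - <<'E'
from h import *
state()
cv2.imwrite("pics/w1.png",camera("wrist")[:,:,::-1]); np.save("w1.npy",np.array(camera_info("wrist"),dtype=object),allow_pickle=True)
c=cam("wrist")
for n,p in (("tipTCP",None),):pass
y=np.array([-np.sin(.065),np.cos(.065),0]);x=np.array([np.cos(.065),np.sin(.065),0]);o=np.array([.515,-.091,0])
for n,(a,b,z) in dict(stopL=(-50,35,30),stopR=(50,35,30),railRend=(41.5,15,28),railLend=(-41.5,15,28),railRs=(41.5,-145,28),plA=(-40,-6.5,37),plB=(40,-6.5,37),plC=(-40,-106.5,37),plD=(40,-106.5,37)).items():
    print(n,proj(c,o+x*a/1e3+y*b/1e3+np.array([0,0,z/1e3])).round(0))
E
```

```text
t 1.77 fix x 4.9 y -147.8 tipz 102.3 F fx 0.1 fy 0.8 z -0.1 tooly [ 0.08  -0.997 -0.004] toolx [ 0.001  0.004 -1.   ] w 0.0006
stopL [ 62. 312.]
stopR [ 34. 172.]
railRend [ 69. 185.]
railLend [ 90. 300.]
railRs [314. 189.]
plA [112. 305.]
plB [ 94. 190.]
plC [256. 307.]
plD [252. 193.]
```

View pics/w1.png

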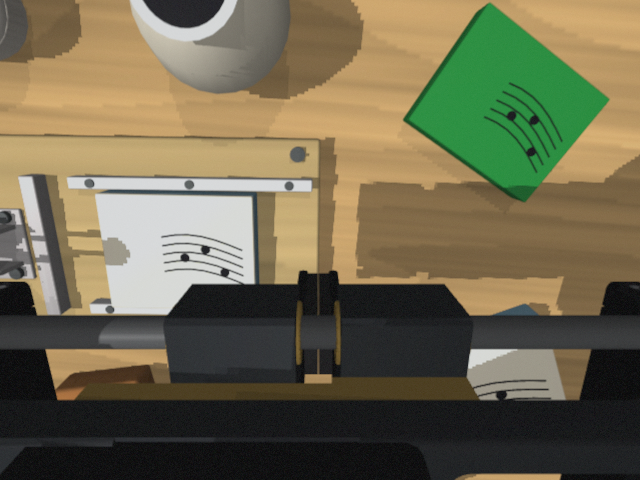

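The wrist view matches the prediction within about 2 mm: the plaque's rear-far corner is at (255,194), against (252,193) predicted. Its rear edge is at y_f ≈ -106. Next I'll descend behind it.

```bash
python3 -m inch '[[[3.5,0,0.5,0.015,0],[3,0,0,0,0],[1,0,0,0,0],[0,0,0,0,0]]]' >/dev/null; python3 -c "from h import *; state()"
```

```text
t 2.15 fix x 2.7 y -152.5 tipz 30.6 F fx 0.0 fy -0.1 z 0.7 tooly [ 0.063 -0.998  0.003] toolx [ 0.009 -0.003 -1.   ] w 0.0004
```

```bash
python3 -m inch '[[[0.4,-1,0.2,0,0],[0.1,-1,0.1,0,0],[0,-0.5,0,0,0],[0,0,0,0,0]]]' >/dev/null; python3 -c "from h import *; state()";  python3 -m inch '[[[0,-0.4,0,0,0],[0,-0.4,0,0,0],[0,-0.4,0,0,0],[0,-0.4,0,0,0]]]' >/dev/null; python3 -c "from h import *; state()"
```

```text
t 2.48 fix x 1.3 y -127.8 tipz 29.8 F fx -0.1 fy -0.9 z -0.1 tooly [ 0.061 -0.998  0.008] toolx [ 0.015 -0.007 -1.   ] w 0.0005
t 2.82 fix x 3.8 y -111.7 tipz 33.2 F fx -0.5 fy -2.9 z -0.8 tooly [ 0.062 -0.998  0.013] toolx [ 0.022 -0.012 -1.   ] w 0.0005
```

```bash
python3 -m inch '[[[0,0.6,0.3,0,0],[0.7,0,0.1,0,0],[0.2,0,0,0,0],[0,0,0,0,0]]]' >/dev/null; python3 -c "from h import *; state()";  python3 -m inch '[[[0.1,-0.4,0.1,0,0],[0.1,-0.4,0.1,0,0],[0.1,-0.4,0.1,0,0],[0.1,-0.4,0.1,0,0]]]' >/dev/null; python3 -c "from h import *; state()"
```

```text
t 3.15 fix x -0.1 y -117.5 tipz 23.8 F fx -0.0 fy -0.5 z -0.4 tooly [ 0.063 -0.998  0.013] toolx [ 0.022 -0.012 -1.   ] w 0.0005
t 3.48 fix x -1.5 y -105.6 tipz 19.9 F fx -0.1 fy -4.8 z 3.8 tooly [ 0.062 -0.998  0.021] toolx [ 0.03  -0.019 -0.999] w 0.0007
```

```bash
python3 -m inch '[[[-0.5,0,0,0,0],[0,-0.7,0,0,0],[0,-0.7,0,0,0],[0,-0.7,0,0,0]]]' >/dev/null; python3 -c "from h import *; state()"
```

```text
t 3.82 fix x -1.0 y -84.3 tipz 25.2 F fx 0.7 fy -3.0 z 1.1 tooly [ 0.061 -0.998  0.023] toolx [ 0.032 -0.021 -0.999] w 0.0003
```

```bash
python3 -m inch '[[[0,-0.5,0,0,0],[0,-0.3,0,0,0],[0,-0.2,0,0,0],[0,0,0,0,0]]]' >/dev/null; python3 -c "from h import *; state()";  python3 -m inch '[[[0,-0.2,0,0,0],[0,-0.2,0,0,0]]]' >/dev/null; python3 -c "from h import *; state()"
```

```text
t 4.15 fix x -0.6 y -72.3 tipz 25.3 F fx -1.1 fy -5.7 z 0.4 tooly [ 0.066 -0.997  0.026] toolx [ 0.033 -0.024 -0.999] w 0.0002
t 4.32 fix x -0.5 y -72.2 tipz 25.3 F fx -4.4 fy -11.6 z 0.6 tooly [ 0.071 -0.997  0.033] toolx [ 0.034 -0.031 -0.999] w 0.0005
```

The plaque has stopped against the end stop: it no longer moved and the force rose to about 12 N. I'll back off, rise and check from above.

```bash
python3 -m inch '[[[0,1.5,0,0,0],[0,1.5,0,0,0],[-3.5,0.5,0,0,0],[-4,0,0,0,0],[-4,0,0,0,0],[-4,0,0,0,0],[-1,0,0,0,0],[0,0,0,0,0]]]' >/dev/null; python3 - <<'E'
from h import *
state()
cv2.imwrite("pics/w2.png",camera("wrist")[:,:,::-1]);c=cam("wrist")
y=np.array([-np.sin(.065),np.cos(.065),0]);x=np.array([np.cos(.065),np.sin(.065),0]);o=np.array([.515,-.091,0])
for n,(a,b,z) in dict(stopL=(-50,35,30),stopR=(50,35,30),stopRback=(50,45,30),railRend=(41.5,15,28),railRs=(41.5,-145,28),plA=(-40,35,37),plB=(40,35,37),plC=(-40,-65,37),plD=(40,-65,37)).items():
    print(n,proj(c,o+x*a/1e3+y*b/1e3+np.array([0,0,z/1e3])).round(0))
E
```

```text
t 4.98 fix x -12.6 y -92.5 tipz 187.8 F fx 0.3 fy 0.0 z -0.1 tooly [ 0.07  -0.998  0.003] toolx [ 0.002 -0.003 -1.   ] w 0.0008
stopL [179. 254.]
stopR [167. 143.]
stopRback [155. 143.]
railRend [192. 153.]
railRs [377. 154.]
plA [175. 246.]
plB [165. 155.]
plC [286. 246.]
plD [284. 156.]
```

View pics/w2.png

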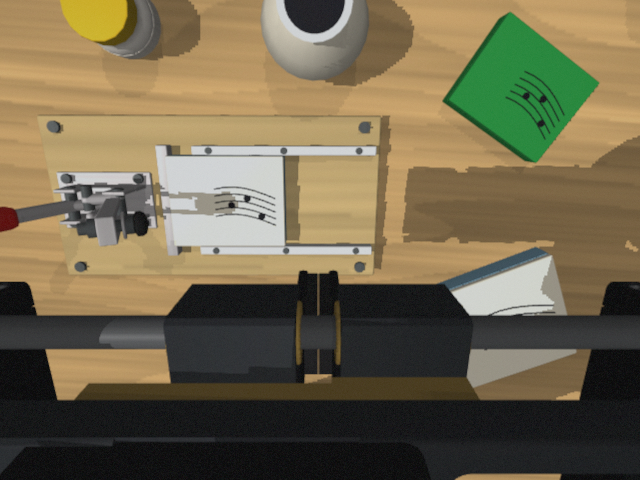

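The plaque's rear corners (284,156) and (286,246) lie exactly where they should when home, and its front edge is flush with the stop. Next comes the handle, approached from above on its -y side.

```bash
python3 -m inch '[[[0,-3.5,-0.5,0,0],[0,-3.5,-0.4,0,0],[0,-3.5,-0.3,0,0],[0,-3.5,0,0,0],[0,-3.5,0,0,0],[0,-3,0,0,0],[0,0,0,0,0]]]' >/dev/null; python3 - <<'E'
from h import *
state()
t=camera("top")[:,:,::-1]; s=camera("scene")[:,:,::-1]
cv2.imwrite("pics/s2.png",cv2.resize(s[120:300,240:480],None,fx=3.3,fy=3.3,interpolation=cv2.INTER_CUBIC))
E
```

```text
t 5.62 fix x -9.9 y 123.8 tipz 174.0 F fx -1.0 fy 0.2 z -0.2 tooly [ 0.061 -0.998 -0.009] toolx [-0.024  0.007 -1.   ] w 0.0001
```

View pics/s2.png

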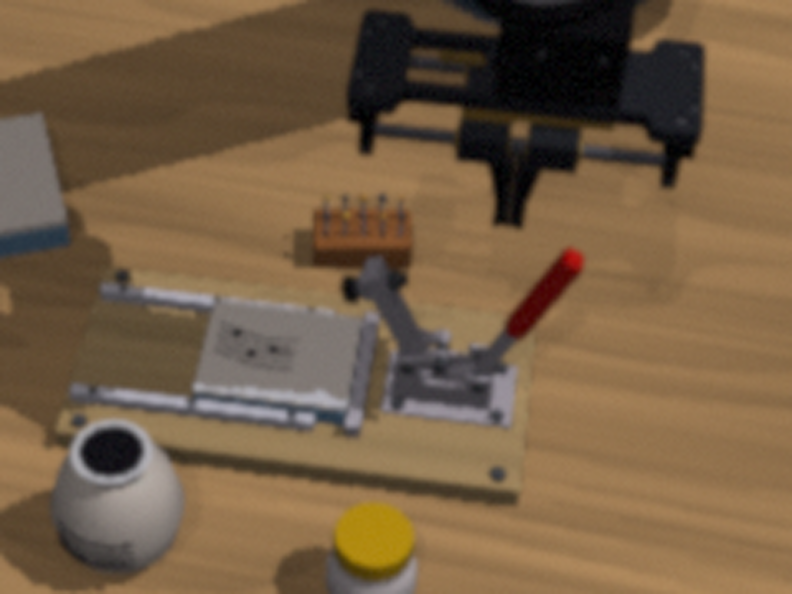

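The plaque is home, the bar is up leaning to -y, and the fingers stand on the -y side of the red handle. I'll lower and push.

```bash
python3 -m inch '[[[1.5,0,-0.6,0,0],[2,0,-0.5,0,0],[1.5,0,0,0,0],[0,0,0,0,0]]]' >/dev/null; python3 -c "from h import *; state()"
```

```text
t 6.05 fix x 1.0 y 117.4 tipz 119.6 F fx -0.5 fy 0.1 z -1.3 tooly [ 0.057 -0.998 -0.006] toolx [-0.025  0.004 -1.   ] w 0.0006
```

```bash
python3 -m inch '[[[0,-1,0,0,0],[0,-1,0,0,0],[0,-0.8,0,0,0],[0,-0.8,0,0,0],[0,0,0,0,0]]]' >/dev/null; python3 -c "from h import *; state()"; python3 -m inch '[[[0.3,-0.8,0,0,0],[0.3,-0.8,0,0,0],[0,0,0,0,0]]]' >/dev/null; python3 -c "from h import *; state()"
```

```text
t 6.47 fix x 1.5 y 152.7 tipz 119.6 F fx -0.9 fy 0.1 z 0.1 tooly [ 0.052 -0.999 -0.004] toolx [-0.027  0.003 -1.   ] w 0.0004
t 6.72 fix x 2.4 y 170.9 tipz 115.0 F fx -0.2 fy 0.3 z -0.3 tooly [ 0.053 -0.999 -0.004] toolx [-0.023  0.002 -1.   ] w 0.0006
```

```bash
python3 -m inch '[[[0.5,-0.6,0.1,0,0],[0.5,-0.6,0,0,0]]]' >/dev/null; python3 - <<'E'
from h import *
state()
s=camera("scene")[:,:,::-1]
cv2.imwrite("pics/s3.png",cv2.resize(s[120:300,240:480],None,fx=3.3,fy=3.3,interpolation=cv2.INTER_CUBIC))
E
```

```text
t 6.88 fix x 2.3 y 183.5 tipz 105.6 F fx 0.4 fy -1.3 z 0.0 tooly [ 0.054 -0.999 -0.003] toolx [-0.02   0.002 -1.   ] w 0.0004
```

View pics/s3.png

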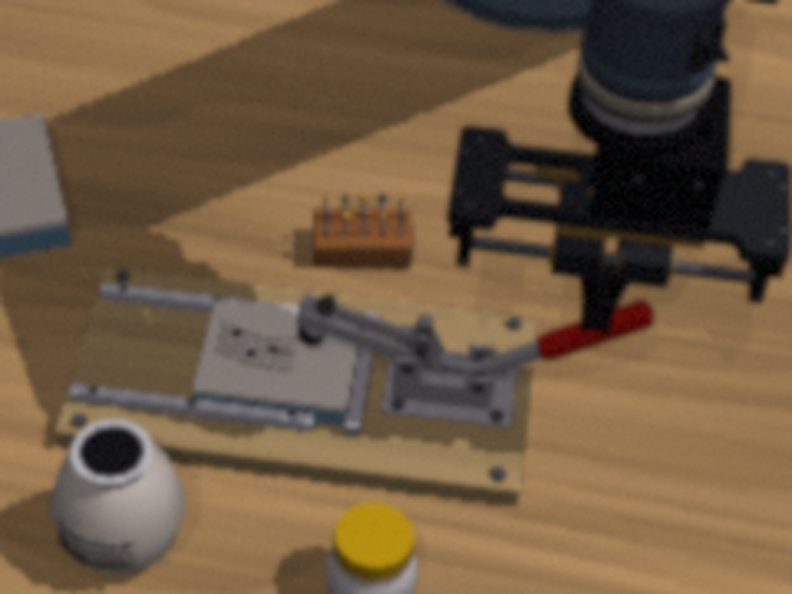

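The finger sits on the grip's top face, with the handle well over and the bar and foot coming down onto the plaque. I'll keep going along the arc.

```bash
python3 -m inch '[[[0.9,-0.5,0.1,0,0],[0.9,-0.5,0.1,0,0]]]' >/dev/null; python3 -c "from h import *; state()"; python3 -m inch '[[[0.9,-0.3,0,0,0],[0.9,-0.2,0,0,0]]]' >/dev/null; python3 -c "from h import *; state()"; python3 -m inch '[[[0.8,-0.1,0,0,0],[0.6,0,0,0,0]]]' >/dev/null; python3 -c "from h import *; state()"
```

```text
t 7.10 fix x 1.2 y 195.4 tipz 86.9 F fx 0.7 fy -2.0 z 5.4 tooly [ 0.054 -0.999 -0.004] toolx [-0.017  0.003 -1.   ] w 0.0004
t 7.27 fix x 1.2 y 202.7 tipz 68.1 F fx -0.2 fy 1.1 z 1.8 tooly [ 0.052 -0.999 -0.006] toolx [-0.015  0.005 -1.   ] w 0.0005
t 7.43 fix x 1.0 y 204.7 tipz 57.0 F fx -16.5 fy -4.6 z 112.5 tooly [ 0.054 -0.999 -0.006] toolx [-0.016  0.005 -1.   ] w 0.0004
```

The force spiked to about 112 N on the handle's stop, so I'm lifting off at once.

```bash
python3 -m inch '[[[-1.5,0,0,0,0],[-3,0,0,0,0],[-4,0,0,0,0],[-4,0,0,0,0],[0,-3,0,0,0],[0,-4,0,0,0],[0,-3,0,0,0],[0,0,0,0,0]]]' >/dev/null; python3 - <<'E'
from h import *
state()
s=camera("scene")[:,:,::-1];cv2.imwrite("pics/t4.png",camera("top")[:,:,::-1])
a=cv2.resize(s[150:300,240:440],None,fx=4,fy=4,interpolation=cv2.INTER_CUBIC)
cv2.imwrite("pics/s4.png",a)
S=cam("scene")
y=np.array([-np.sin(.065),np.cos(.065),0]);x=np.array([np.cos(.065),np.sin(.065),0]);o=np.array([.515,-.091,0])
for n,(A,b,z) in dict(handle_end_locked=(0,116+121.3,42+12.7),handle_end_at_dead=(0,116+119,42+26),foot=(0,7,37),plB=(40,35,37),plD=(40,-65,37),stopR=(50,35,30)).items():
    p=proj(S,o+x*A/1e3+y*b/1e3+np.array([0,0,z/1e3])); print(n,((p-[240,150])*4).round(0))
E
```

```text
t 8.10 fix x 5.1 y 306.5 tipz 186.3 F fx -0.2 fy -0.6 z -0.8 tooly [ 0.045 -0.999 -0.008] toolx [-0.016  0.007 -1.   ] w 0.0002
handle_end_locked [813. 339.]
handle_end_at_dead [813. 322.]
foot [375. 306.]
plB [417. 370.]
plD [230. 346.]
stopR [413. 393.]
```

View pics/s4.png

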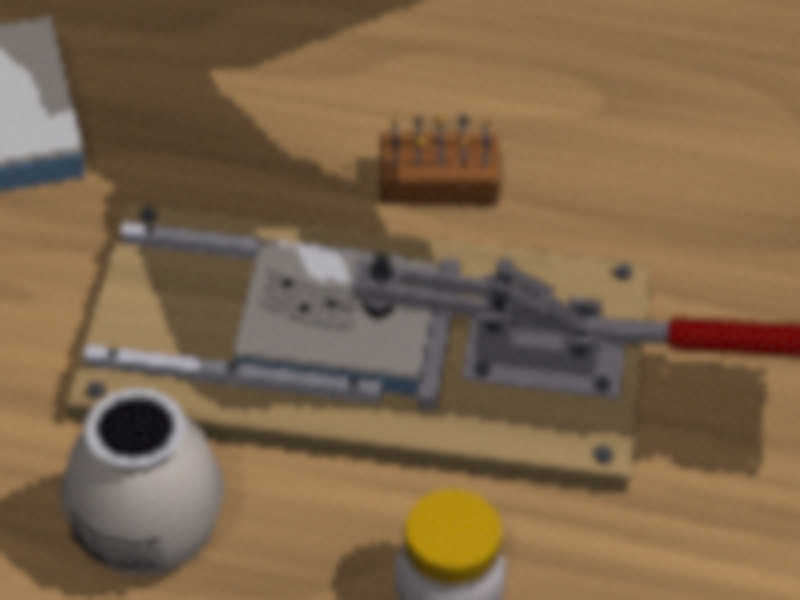

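The handle is at its locked line: grip at (800,337), against (813,339) predicted for locked and 322 for the dead point. The foot is on the plaque at (377,306), the plaque is flush with the stop, and the bystanders look in place. I'm handing in.

```bash
python3 -c "from rig import robot; print(robot.hand_in())"
```

```text
the job is handed in; nothing more can be done
None
```

The plaque is home against the end stop and the toggle clamp is locked with its foot on it, but one push came close to the wrist force limit. I pushed with closed fingertips only, took the hand well clear and handed in at about 8 s on the clock.

- **Plaque:** It stopped moving when it met the end stop, at about 12 N of push. The wrist picture then showed its rear corners where "home" predicts, to within about a pixel (roughly 1 mm).
- **Clamp:** In the last scene picture, taken after the hand was away, the handle lay on its predicted locked line (row 337 against 339; the dead point would be 322). The foot was at its predicted spot on the plaque.
- **Bystanders:** The vase, jar and bur block look unmoved in the pictures; I did not measure them.
- **Wrist force:** My last downward push ran the handle hard onto its stop. The reading at the end of that move was 112 N up plus about 17 N sideways, roughly 114 N in all against the 120 N limit. I lifted off at once. Force is only reported at the end of each move, so a brief higher peak cannot be ruled out.
- **Fingertip on the board:** While pushing the plaque, the fingertip came within 2 mm of the board's top and showed about 4 N upward; I raised it straight away.

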